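Light the table-top gas ring and hold the knob on spark

TASK

Light the gas ring under the milk pan. With the burner knob still off, first open the gas cock: swing its yellow lever a quarter turn, all the way round to its stop, until it lies along the copper supply pipe. Then turn the burner knob anticlockwise past its two clicks, low and full flame, to the red spark sign at the end of its travel, and hold it there against its return spring: finish while your fingers are still holding it, without shifting the pan or disturbing the things round the hob.

Things in the scene. Friction and masses are not known exactly. Their poses are not given: they have to be found in the camera images.
- hob: White-topped steel gas hob, 280 (x) x 260 (y) mm, deck 70 mm high, fixed. Origin under the casing's centre; x points from its front edge (robot side) to the rear, y left, z up. In this frame: burner and pan at (40, 30) mm, pan support top z = 106 mm; knob axis at (-88, -70) mm (front right corner); gas cock axis at (0, -195) mm, 65 mm outside the right side.
- gas_cock (a joint): Angle of the cock's lever about its vertical axis, rad. 0 = shut: lever square to the pipe, pointing to the hob's -x (robot side). Grows anticlockwise seen from above to the stop at 1.571 = open: lever over the pipe, pointing to the hob's -y, away from the hob. Starts at 0 to 0.15; even friction of about 0.1 N m (1.6 N at cock_grip); stays where it is left.
- cock_axis (a point): Point on the cock's vertical turning axis, 93 mm above the worktop, level with the lever's top; axes as the hob's. Below it the brass cock (33 mm thick) on the copper supply pipe (18 mm thick, top 51 mm above the worktop), which runs from the hob's right side along the hob's -y and goes down into the worktop 106 mm beyond this axis.
- cock_grip (a point): Point on top of the lever's yellow sleeve, 65 mm out from the turning axis, 93 mm above the worktop; moves with the lever. Sleeve 15 mm wide, 22 mm high (71 to 93 mm above the worktop), from 22 to 88 mm out from the axis; nothing under it but worktop or pipe. Its x axis points along the lever towards the turning axis, z up.
- spindle (a joint): Angle of the burner knob about its vertical axis, rad. 0 = off (the start); grows anticlockwise seen from above. It clicks and stays at about 0.43 = low and 0.88 = full (0.05 N m takes it over a click); beyond 0.95 a spring pushes it back to full, with up to 0.3 N m at 1.1 and about 0.2 N m at the red spark sign, 1.26. Spark position from 1.12 to the end stop at 1.32.
- burner_knob: Black burner knob: round skirt 45 mm across from 72 to 82 mm above the worktop, and on it an upright grip bar 46 mm long, 12 mm wide, top 110 mm above the worktop. Origin on the axis, 72 mm above the worktop; its x axis points along the bar to the end with the white pointer line (at off it points to the hob's +x, rear), z up.
- knob_top (a point): Point on the knob's axis at the top of the grip bar, 110 mm above the worktop; axes as burner_knob.
- milk_pan: Loose steel milk pan, 140 mm across the rim, 75 mm high, standing on the pan support; black handle 175 mm out from its centre along its x axis, towards the hob's left and rear. Origin at the centre of its underside.
- salt_box: Loose round wooden salt box, 92 x 85 x 76 mm high, at the right near the robot. Origin under its centre. A bystander.
- egg_timer: Loose blue egg timer, 67 mm across, 66 mm high, left in front of the hob. Origin under its centre. A bystander.
- salt_shaker: Loose glass salt shaker with a grey cap, 44 mm across, 90 mm high, in front of the hob. Origin under its centre. A bystander.

How it is judged:
By the outcome, as a careful person would: the job done as asked, in the order asked, and still so for the second after the job is handed in, while the arm keeps its last pose, push and grip.
It also fails if it takes over 48 s, if anything falls off the work surface, if the arm or the gripper's body presses on something with over 40 N, if the wrist force passes 120 N, or if a joint passes its speed limit or range.

ROBOT

A 6-joint arm with a two-finger parallel gripper is mounted at the origin on the work surface; the furniture and walls round the work are solid. World frame = base frame: x ahead of the robot, y to its left, z up, the work surface at z = 0. Lengths are in m, angles in degrees, forces in N, time in s.
With the tool pointing down it reaches from about 0.35 to 0.875 m from the base axis. Payload 4.2 kg.
Tool frame: the origin (TCP) lies on the centre line of the jaws, within the pads' length; the fingertips stand 25 mm ahead of it and the grasp point (between the pads) lies 6 mm ahead of it; z points along the fingers, y is the line along which they close (so a half turn about z gives the same grasp; the last joint's range is limited). The gripper opens to 87 mm and grips with 3 to 60 N. Pads are 19 mm wide; open, the fingers measure 117 mm over their backs; the gripper's body (75 mm by 190 mm) begins 51 mm behind the grasp point.
Start: joints at [86.952, 22.042, 0.453, 0, -68.411, -14.817], TCP at [0.192, 0.595, 0.248] pointing down, gripper open.
Joint ranges: [-179.83, 179.83], [-69.29, 118.12], [-61.27, 80.66], [-181.25, 117.63], [-171.15, -9.14], [-177.46, 177.46]. Speed limits (degrees/s): [159.86, 159.86, 180, 180, 180, 180].

INTERFACE

Orientations are given as a 3x3 rotation matrix whose columns are the frame's x, y, z axes.
In Python, from station import r gives the robot as it stands.
- The arm moves only by the tool move_arm, never from a script. Its argument "series" is a list of rows, each an object with "grip": the opening, from 0 (shut) to 1 (fully open); "xyz": the shift along the tool's x, y, z in mm, a list of three; "angular": the turn, a rotation vector about the tool's x, y, z in rad, a list of three. A call has 1 to 10 rows; each row is the pose to reach, as a shift and turn from the pose commanded when the call began, along the tool's axes at that moment; what a row does not reach only later rows make up. A row lasts 1/10 s, in which the tool goes at most 50 mm and 8.59 degrees, less where a joint would pass 70% of its speed; a pose out of reach is approached as far as the arm can. A call with a gripper value outside its range is refused whole. The fingers move at their own pace and stop on an object; the grip force is fixed at half the most. Time passes only in rows, so rows that repeat a pose let the fingers close. It gives the time, the measured TCP pose, the force, the opening and the grip force at its end, in the units of the state.
- r.sense(): the state, without advancing time (a new reading comes with each control period).
- r.capture(name): name is "side" or "top" or "wrist"; returns a dict with "img" (480x640x3 uint8, red, green, blue), "camera_matrix" (3x3 intrinsics, pixels), "rvec" (rotation vector, rad) and "tvec" (3), from world to camera coordinates, as OpenCV has them; the wrist camera has in their place "hand_eye" (4x4, takes a point from camera to tool coordinates, whose origin is the TCP and whose axes are the flange's). Camera axes: x right, y down, z forward; pixel columns grow to the right and rows downward; lengths in m; the calibration is good to about 2 mm. The wrist camera is an equidistant fisheye: a pixel r from the principal point sees the ray r / f radians off the axis. A picture is of the moment at which its call begins: read the wrist's pose just before it. There is no depth.
- r.finish_job(): hands the job in; it is judged then, once.
The state is a dict: "time_s": time; "joints": joint angles; "joint_velocities": joint speeds; "effort": joint torques, N m; "tcp_pos": TCP position; "ee_rot": TCP orientation; "wrist_force": force on the tool from outside, world axes, zero at the start; "moment": the same for the moment, N m; "gripper_width": opening from 0.0 (shut) to 1.0 (fully open); "gripper_force": force on a finger pad.
Only numpy, scipy, OpenCV 4.12 (cv2) and the standard library are available. Lean on these libraries where they do the work, as an engineer would, in place of code of your own. Each camera call takes 0.05 s, during which the arm holds its last target. There are 200 camera calls.

## Working session

There is one attempt and no reset: what is moved stays moved. The work goes in short steps, Python scripts to look and compute and a tool call to move; the robot and the scene stay as the last step left them, time stands still between calls to the robot, and variables do not carry over. Pictures are saved under pics/ and viewed, at most 10 in all, crops included, and the job is handed in when it is done.

Besides the shell and the picture viewer there is one more tool, called after "Emit:" by a JSON object that holds its "method" and its "body". move_arm: Moves the arm, as the interface text tells. Its arguments: {"type":"object","properties":{"series":{"type":"array"}},"required":["series"]}

```bash
mkdir -p pics; python3 - <<'E'
from station import r
import cv2,numpy as np,pickle
s=r.sense();print(s)
d={}
for n in("top","side"):
    c=r.capture(n);d[n]=c;cv2.imwrite(f"pics/{n}.png",c["img"][:,:,::-1]);print(n,c["camera_matrix"],c["rvec"],c["tvec"])
pickle.dump(d,open("d.pkl","wb"))
E
```

```text
{'time_s': 0.0, 'joints': array([ 8.69553846e+01,  2.20909545e+01,  3.79153122e-01, -2.86959153e-02,
       -6.84112336e+01, -1.48166179e+01]), 'joint_velocities': array([-0.031359  , -0.05121978,  0.00494687,  0.03062185,  0.01266918,
        0.08699326]), 'effort': array([ 7.90167360e-04, -3.90666676e+01,  1.87411934e+01,  4.22006786e+00,
        1.11189019e-02, -1.84696560e-04]), 'tcp_pos': array([0.19150757, 0.59435574, 0.24645399]), 'ee_rot': array([[ 9.51745484e-01, -3.06887926e-01, -5.79098141e-04],
       [-3.06888456e-01, -9.51743129e-01, -2.11955341e-03],
       [ 9.93126734e-05,  2.19499392e-03, -9.99997586e-01]]), 'wrist_force': array([0.11409703, 0.35737153, 0.40245485]), 'moment': array([-0.03698528,  0.01871636,  0.02953265]), 'gripper_force': 0.0, 'gripper_width': 1.0014669653100123}
top [[450.84688901   0.         317.13430221]
 [  0.         450.84688901 241.97660099]
 [  0.           0.           1.        ]] [ 2.17511044 -2.13566965  0.10519832] [-0.04915648  0.52481117  1.04266634]
side [[604.33300024   0.         318.34404355]
 [  0.         604.33300024 241.63512824]
 [  0.           0.           1.        ]] [ 1.9516309  -0.42792052  0.27753602] [-0.49268355  0.1754704   0.96881345]
```

View pics/top.png

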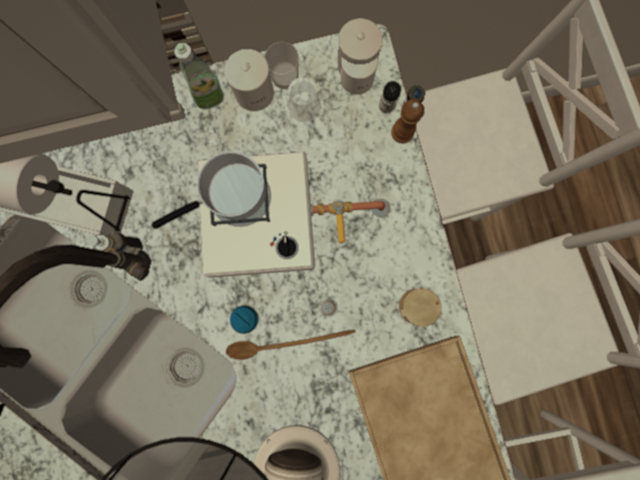

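View pics/side.png

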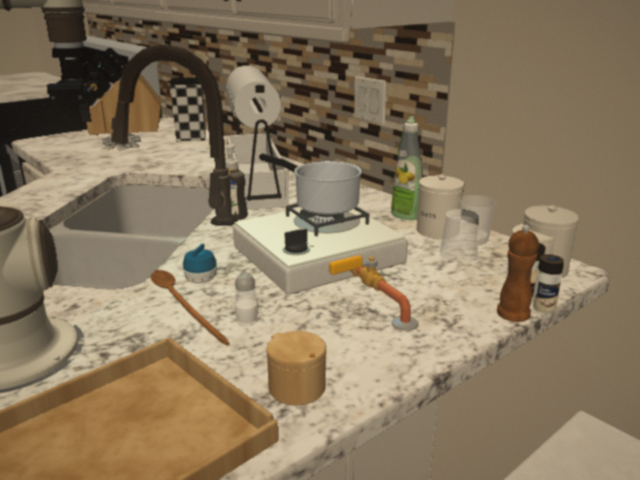

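The top view shows the hob spanning about (201,160)–(312,272), the knob at (287,247), the cock at (340,209) and the lever tip at (341,240). I'll enlarge to measure.

```bash
python3 - <<'E'
import cv2,pickle
d=pickle.load(open("d.pkl","rb"))
a=d["top"]["img"][140:290,190:390,::-1];cv2.imwrite("pics/topc.png",cv2.resize(a,None,fx=4,fy=4,interpolation=cv2.INTER_CUBIC))
a=d["side"]["img"][190:340,225:425,::-1];cv2.imwrite("pics/sidec.png",cv2.resize(a,None,fx=4,fy=4,interpolation=cv2.INTER_CUBIC))
E
```

```text
(no output)
```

View pics/topc.png

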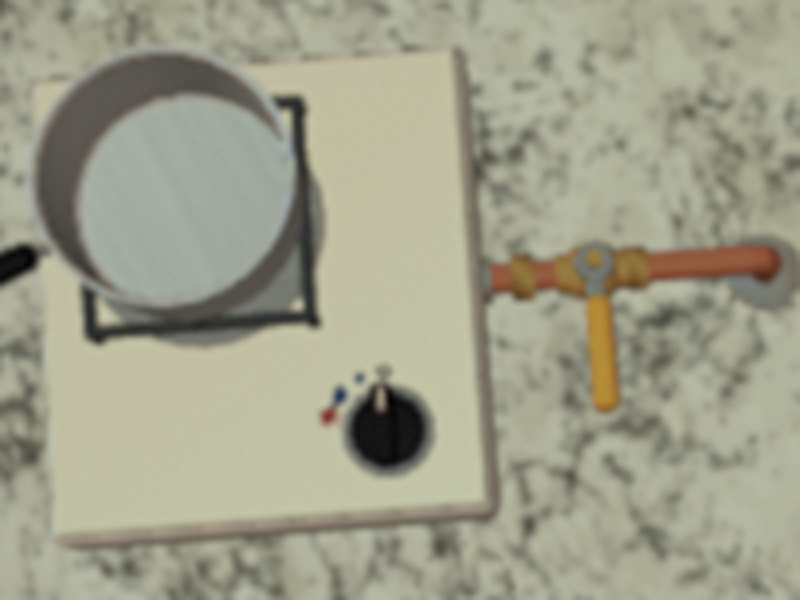

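View pics/sidec.png

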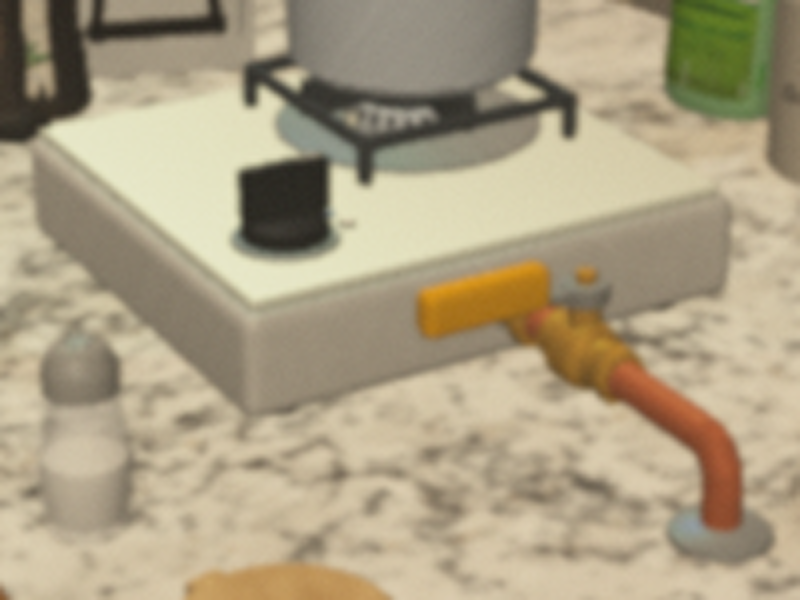

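Top crop: deck corners (36,82), (460,48), (492,505), (56,535); cock axis (593,262), lever tip (606,408), knob (386,428). Side crop: deck corners (255,303) front right, (722,192) rear right, (40,140) front left; bar top centre about (284,163). The bar points to rear (off), lever close to shut.

```bash
cat > h.py <<'E'
import cv2,pickle,numpy as np
d=pickle.load(open("d.pkl","rb"))
def proj(n,P):
    c=d[n];return cv2.projectPoints(np.array(P,float).reshape(-1,3),c["rvec"],c["tvec"],c["camera_matrix"],None)[0].reshape(-1,2)
def ray(n,uv,z):
    c=d[n];R=cv2.Rodrigues(np.array(c["rvec"]))[0];K=c["camera_matrix"]
    o=-R.T@np.ravel(c["tvec"]);v=R.T@np.linalg.inv(K)@[*uv,1];return o+v*(z-o[2])/v[2]
off={"top":(190,140),"side":(225,190)}
full=lambda n,p:[off[n][i]+(p[i]+.5)/4-.5 for i in(0,1)]
E
python3 - <<'E'
from h import *
from scipy.optimize import least_squares
obs=[("top",(140,130,70),(36,82)),("top",(140,-130,70),(460,48)),("top",(-140,-130,70),(492,505)),("top",(-140,130,70),(56,535)),
("top",(0,-195,93),(593,262)),("top",(-88,-70,110),(386,428)),
("side",(-140,-130,70),(255,303)),("side",(140,-130,70),(722,192)),("side",(-140,130,70),(40,140)),("side",(-88,-70,110),(284,163))]
def W(p,q):
    c,s=np.cos(p[2]),np.sin(p[2]);q=np.array(q)/1e3;return [p[0]+c*q[0]-s*q[1],p[1]+s*q[0]+c*q[1],q[2]]
f=lambda p:np.ravel([proj(n,W(p,q))[0]-full(n,u) for n,q,u in obs])
s=least_squares(f,[.6,.2,0],loss="soft_l1")
print(s.x,np.degrees(s.x[2]));print(f(s.x).reshape(-1,2).round(1))
np.save("hob.npy",s.x)
for q in[(0,-195,93),(-88,-70,110),(40,30,106)]:print(q,W(s.x,q))
A=ray("top",full("top",(593,262)),.093);B=ray("top",full("top",(606,408)),.093)
print(A,B,np.linalg.norm(A-B),"lever angle",np.degrees(np.arctan2(*(B-A)[1::-1])),"ref shut",np.degrees(s.x[2])+180)
for n,u,z in[("salt",(421,290),.076),("shaker",(328,305),.09),("timer",(243,315),.066),("pipe end",full("top",(765,262)),.05)]:print(n,ray("top",u,z))
E
```

```text
[0.58818127 0.10559751 0.09489389] 5.437019574650374
[[-2.8 -2.5]
 [ 1.6 -2.6]
 [ 2.6  2.3]
 [-2.3  3.5]
 [ 1.2 -1.6]
 [-0.2 -1. ]
 [-2.5  2.3]
 [ 4.7 -1.1]
 [-4.7 -3.6]
 [-0.3 -0. ]]
(0, -195, 93) [np.float64(0.6066578191549612), np.float64(-0.08852517376272866), np.float64(0.093)]
(-88, -70, 110) [np.float64(0.5072097929127506), np.float64(0.027574309769837338), np.float64(0.11)]
(40, 30, 106) [np.float64(0.6251587608263226), np.float64(0.13925260205675924), np.float64(0.106)]
[ 0.60285985 -0.08581016  0.093     ] [ 0.52011983 -0.094222    0.093     ] 0.08316651635182165 lever angle -174.1949125783143 ref shut 185.43701957465038
salt [ 0.41617295 -0.27498134  0.076     ]
shaker [ 0.37918948 -0.06723628  0.09      ]
timer [0.35244803 0.12420978 0.066     ]
pipe end [ 0.613015   -0.18795843  0.05      ]
```

```bash
python3 - <<'E'
from h import *
for P in[(0,0,0),(0,0,.2),(.19,.594,.247),(.19,.594,.4),(.3,.3,.25),(.48,.08,.25)]:print(P,proj("top",P)[0].round(),proj("side",P)[0].round())
print("faucet base",ray("top",(130,262),.05),ray("side",(232,212),0),"spout z.3",ray("top",(5,355),.25),ray("side",(122,140),0),"mixer",ray("top",(297,450),.2))
E
```

```text
(0, 0, 0) [296. 469.] [ 11. 351.]
(0, 0, 0.2) [289. 510.] [-17. 237.]
(0.19, 0.594, 0.247) [-33. 404.] [ 79. 115.]
(0.19, 0.594, 0.4) [-113.  429.] [68. 48.]
(0.3, 0.3, 0.25) [129. 347.] [149. 136.]
(0.48, 0.08, 0.25) [252. 252.] [270. 153.]
faucet base [0.46861575 0.39612418 0.05      ] [0.50716541 0.44831994 0.        ] spout z.3 [0.27981503 0.53068136 0.25      ] [0.36145756 1.31965729 0.        ] mixer [ 0.10810018 -0.01183667  0.2       ]
```

```bash
cat >> h.py <<'E'
from scipy.spatial.transform import Rotation as Rn
def Ry(deg):
    c,s=np.cos(np.radians(deg)),np.sin(np.radians(deg));return np.array([[c,s,0],[s,-c,0],[0,0,-1.]])
def rel(T):
    from station import r
    s=r.sense();R=np.array(s["ee_rot"]);p=np.array(s["tcp_pos"])
    print("t",s["time_s"],"p",p.round(4),"yaw",np.degrees(np.arctan2(R[1,0],R[0,0])).round(1),"j",np.round(s["joints"],0),"F",np.round(s["wrist_force"],1),"w",round(s["gripper_width"],3))
    for xyz,yaw in T:
        print("mm",(R.T@(np.array(xyz)-p)*1e3).round(1),"rot",Rn.from_matrix(R.T@Ry(yaw)).as_rotvec().round(3),"->",np.round(xyz,4),yaw)
E
python3 - <<'E'
from h import *
for z in(.2,.25,.3):print(z,ray("side",(122,138),z),ray("side",(160,48),z+.1), ray("top",(8,358),z))
rel([((.12,.48,.25),-17.9),((.2,.34,.25),-50),((.40,-.02,.25),-84.6)])
E
```

```text
0.2 [0.27218159 0.51809797 0.2       ] [0.55608658 1.44804654 0.3       ] [0.26682094 0.55900952 0.2       ]
0.25 [0.24877264 0.31010359 0.25      ] [0.4670765  0.97307631 0.35      ] [0.27451185 0.52453995 0.25      ]
0.3 [0.2253637  0.10210921 0.3       ] [0.37806641 0.49810607 0.4       ] [0.28220275 0.49007037 0.3       ]
t 0.1 p [0.1916 0.5944 0.2466] yaw -17.9 j [ 87.  22.   0.  -0. -68. -15.] F [-0.4 -0.9 -0.1] w 0.999
mm [-33.  130.9  -3.2] rot [ 0.002 -0.     0.   ] -> [0.12 0.48 0.25] -17.9
mm [ 86.1 239.6  -2.9] rot [ 0.002 -0.001  0.561] -> [0.2  0.34 0.25] -50
mm [386.9 520.8  -2.4] rot [ 2.000e-03 -1.000e-03  1.165e+00] -> [ 0.4  -0.02  0.25] -84.6
```

The spout end sits at about (0.27, 0.54, 0.2), so I'll back off from it first, then swing round.

Emit:
{"method": "move_arm", "body": {"series": [{"grip":0,"xyz":[-35,40,-3],"angular":[0,0,0]},{"grip":0,"xyz":[-35,85,-3],"angular":[0,0,0]},{"grip":0,"xyz":[-33,131,-3],"angular":[0,0,0]},{"grip":0,"xyz":[5,165,-3],"angular":[0,0,0.15]},{"grip":0,"xyz":[40,200,-3],"angular":[0,0,0.3]},{"grip":0,"xyz":[86,240,-3],"angular":[0,0,0.45]},{"grip":0,"xyz":[118,270,-3],"angular":[0,0,0.6]},{"grip":0,"xyz":[152,305,-3],"angular":[0,0,0.75]},{"grip":0,"xyz":[190,335,-3],"angular":[0,0,0.9]},{"grip":0,"xyz":[220,370,-3],"angular":[0,0,1.04]}]}}

```text
time_s: 1.1
tcp_pos: [0.2881, 0.1734, 0.2507]
ee_rot: [[0.212, -0.977, 0.001], [-0.977, -0.212, 0.001], [-0.001, -0.001, -1.0]]
wrist_force: [1.3, 0.1, 0.4]
gripper_width: 0.173
gripper_force: 0.0
```

```bash
python3 - <<'E'
from h import *
rel([((.40,-.02,.25),-84.6),((.5436,-.0753,.25),-84.6)])
E
```

```text
t 1.1 p [0.2881 0.1734 0.2507] yaw -77.7 j [ 59.  -8. -35.   0. -64. -47.] F [1.3 0.1 0.4] w 0.173
mm [212.8 -68.3   0.6] rot [-0.001  0.001  0.12 ] -> [ 0.4  -0.02  0.25] -84.6
mm [ 297.3 -196.9    0.7] rot [-0.001  0.001  0.12 ] -> [ 0.5436 -0.0753  0.25  ] -84.6
```

Emit:
{"method": "move_arm", "body": {"series": [{"grip":0,"xyz":[50,-15,0],"angular":[0,0,0.06]},{"grip":0,"xyz":[95,-30,0],"angular":[0,0,0.12]},{"grip":0,"xyz":[140,-45,0],"angular":[0,0,0.12]},{"grip":0,"xyz":[185,-58,0],"angular":[0,0,0.12]},{"grip":0,"xyz":[213,-75,0],"angular":[0,0,0.12]},{"grip":0,"xyz":[240,-110,0],"angular":[0,0,0.12]},{"grip":0,"xyz":[267,-150,0],"angular":[0,0,0.12]},{"grip":0,"xyz":[297,-190,0],"angular":[0,0,0.12]},{"grip":0,"xyz":[297,-197,0],"angular":[0,0,0.12]},{"grip":0,"xyz":[297,-197,0],"angular":[0,0,0.12]}]}}

```text
time_s: 2.1
tcp_pos: [0.5448, -0.0722, 0.2489]
ee_rot: [[0.097, -0.995, -0.003], [-0.995, -0.097, -0.0], [-0.0, 0.003, -1.0]]
wrist_force: [-0.8, 0.1, 0.0]
gripper_width: 0.002
gripper_force: 0.0
```

```bash
python3 - <<'E'
from h import *
from station import r
rel([((.5436,-.0753,.25),-84.6),((.5436,-.0753,.098),-84.6)])
s=r.sense();c=r.capture("wrist");pickle.dump((s,c),open("w1.pkl","wb"));print(c["camera_matrix"],c["hand_eye"])
cv2.imwrite("pics/w1.png",c["img"][:,:,::-1])
E
```

```text
t 2.1 p [ 0.5448 -0.0722  0.2489] yaw -84.4 j [  9.  15. -10.  -0. -65.  -4.] F [-0.8  0.1  0. ] w 0.002
mm [ 2.9  1.5 -1.1] rot [0.003 0.    0.003] -> [ 0.5436 -0.0753  0.25  ] -84.6
mm [  3.    1.  150.9] rot [0.003 0.    0.003] -> [ 0.5436 -0.0753  0.098 ] -84.6
[[371.64829954   0.         317.9674653 ]
 [  0.         371.64829954 236.33632904]
 [  0.           0.           1.        ]] [[-6.22307136e-04 -9.56534793e-01 -2.91617563e-01  7.99161463e-02]
 [ 9.99999613e-01 -4.13868643e-04 -7.76452335e-04  3.09960172e-04]
 [ 6.22012308e-04 -2.91617934e-01  9.56534680e-01 -1.37589809e-01]
 [ 0.00000000e+00  0.00000000e+00  0.00000000e+00  1.00000000e+00]]
```

View pics/w1.png

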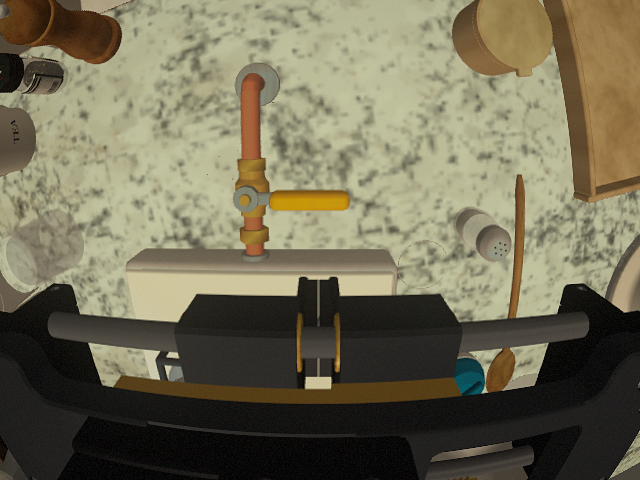

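The wrist view shows the cock axis at (245,200), the sleeve from (270,200) to its tip at (349,200), and the fingers clear on the hob side. Next I'll cross-check the positions.

```bash
cat >> h.py <<'E'
def wray(s,c,uv,z):
    K=c["camera_matrix"];d2=(np.array(uv)-K[:2,2])/K[0,0];t=np.hypot(*d2)
    v=np.array([*(d2/t*np.sin(t)),np.cos(t)]);H=c["hand_eye"];R=np.array(s["ee_rot"])
    o=np.array(s["tcp_pos"])+R@H[:3,3];v=R@H[:3,:3]@v;return o+v*(z-o[2])/v[2]
def cock(phi,rad,a=.015,b=.010,A=(.605,-.087),yaw=5.4):
    u=-np.array([np.cos(phi),np.sin(phi)]);n=np.array([np.sin(phi),-np.cos(phi)])
    q=rad*u-(.0075+b*np.cos(phi)+a*np.sin(phi))*n;y=np.radians(yaw)
    return np.array(A)+[np.cos(y)*q[0]-np.sin(y)*q[1],np.sin(y)*q[0]+np.cos(y)*q[1]]
E
python3 - <<'E'
from h import *
s,c=pickle.load(open("w1.pkl","rb"))
for n,uv,z in[("axis",(245,200),.093),("tip",(349,200),.093),("rearcorner",(397,256),.07),("shaker",(492,243),.09)]:print(n,wray(s,c,uv,z))
E
```

```text
axis [ 0.60538475 -0.08781726  0.093     ]
tip [ 0.52134539 -0.09561488  0.093     ]
rearcorner [ 0.46831849 -0.04390025  0.07      ]
shaker [ 0.38538552 -0.07067789  0.09      ]
```

```bash
python3 - <<'E'
from h import *
A=(.605,-.0875)
rel([((*cock(-.14,.06,A=A),z),-84.6) for z in(.2,.098)]+[((*cock(p,.06,A=A),.098),-84.6) for p in(0,.2,.4,.6,.8,1.0,1.2,1.4,1.57,1.65)])
E
```

```text
t 2.15 p [ 0.5437 -0.0719  0.2495] yaw -84.4 j [  9.  15. -10.  -0. -65.  -4.] F [0.1 0.2 0. ] w 0.007
mm [-2.2 -2.4 49.5] rot [0.003 0.    0.004] -> [ 0.5458 -0.0695  0.2   ] -84.6
mm [ -2.1  -2.7 151.5] rot [0.003 0.    0.004] -> [ 0.5458 -0.0695  0.098 ] -84.6
mm [3.900e+00 1.000e-01 1.515e+02] rot [0.003 0.    0.004] -> [ 0.5436 -0.0757  0.098 ] -84.6
mm [ 13.4   2.9 151.5] rot [0.003 0.    0.004] -> [ 0.5417 -0.0855  0.098 ] -84.6
mm [ 24.    4.2 151.5] rot [0.003 0.    0.004] -> [ 0.5415 -0.0961  0.098 ] -84.6
mm [ 35.3   3.4 151.5] rot [0.003 0.    0.004] -> [ 0.5434 -0.1073  0.098 ] -84.6
mm [4.680e+01 1.000e-01 1.515e+02] rot [0.003 0.    0.004] -> [ 0.5478 -0.1185  0.098 ] -84.6
mm [ 58.1  -5.8 151.4] rot [0.003 0.    0.004] -> [ 0.5548 -0.1291  0.098 ] -84.6
mm [ 68.3 -14.5 151.4] rot [0.003 0.    0.004] -> [ 0.5645 -0.1384  0.098 ] -84.6
mm [ 76.5 -25.8 151.4] rot [0.003 0.    0.004] -> [ 0.5765 -0.1455  0.098 ] -84.6
mm [ 81.5 -37.1 151.3] rot [0.003 0.    0.004] -> [ 0.5882 -0.1493  0.098 ] -84.6
mm [ 83.1 -42.8 151.3] rot [0.003 0.    0.004] -> [ 0.594  -0.1503  0.098 ] -84.6
```

Emit:
{"method": "move_arm", "body": {"series": [{"grip":0,"xyz":[-2,-2,40],"angular":[0,0,0]},{"grip":0,"xyz":[-2,-3,80],"angular":[0,0,0]},{"grip":0,"xyz":[-2,-3,115],"angular":[0,0,0]},{"grip":0,"xyz":[-2,-3,140],"angular":[0,0,0]},{"grip":0,"xyz":[-2,-3,151],"angular":[0,0,0]},{"grip":0,"xyz":[-2,-3,151],"angular":[0,0,0]},{"grip":0,"xyz":[-2,-3,151],"angular":[0,0,0]}]}}

```text
time_s: 2.85
tcp_pos: [0.5477, -0.0692, 0.1012]
ee_rot: [[0.1, -0.995, 0.003], [-0.995, -0.1, 0.0], [0.0, -0.003, -1.0]]
wrist_force: [0.7, 0.2, 0.2]
gripper_width: 0.006
gripper_force: 0.0
```

Emit:
{"method": "move_arm", "body": {"series": [{"grip":0,"xyz":[2,2,0],"angular":[0,0,0]},{"grip":0,"xyz":[6,3,0],"angular":[0,0,0]},{"grip":0,"xyz":[11,4,0],"angular":[0,0,0]},{"grip":0,"xyz":[15,6,0],"angular":[0,0,0]},{"grip":0,"xyz":[20,6,0],"angular":[0,0,0]},{"grip":0,"xyz":[26,7,0],"angular":[0,0,0]},{"grip":0,"xyz":[31,7,0],"angular":[0,0,0]},{"grip":0,"xyz":[37,6,0],"angular":[0,0,0]},{"grip":0,"xyz":[43,5,0],"angular":[0,0,0]},{"grip":0,"xyz":[49,3,0],"angular":[0,0,0]}]}}

```text
time_s: 3.85
tcp_pos: [0.5487, -0.1193, 0.0992]
ee_rot: [[0.099, -0.995, -0.001], [-0.995, -0.099, 0.0], [-0.0, 0.001, -1.0]]
wrist_force: [0.3, 3.0, -0.5]
gripper_width: 0.003
gripper_force: 0.9
```

```bash
python3 - <<'E'
from h import *
A=(.605,-.0875)
rel([((*cock(p,.06,A=A),.098),-84.6) for p in(.8,1.0,1.2,1.4,1.57,1.65)])
E
```

```text
t 3.85 p [ 0.5487 -0.1193  0.0992] yaw -84.3 j [  4.  25. -19.  -0. -46.   1.] F [ 0.3  3.  -0.5] w 0.003
mm [-0.9  0.9  1.2] rot [0.001 0.    0.004] -> [ 0.5478 -0.1185  0.098 ] -84.6
mm [10.4 -5.1  1.2] rot [0.001 0.    0.004] -> [ 0.5548 -0.1291  0.098 ] -84.6
mm [ 20.6 -13.8   1.2] rot [0.001 0.    0.004] -> [ 0.5645 -0.1384  0.098 ] -84.6
mm [ 28.9 -25.1   1.2] rot [0.001 0.    0.004] -> [ 0.5765 -0.1455  0.098 ] -84.6
mm [ 33.8 -36.3   1.2] rot [0.001 0.    0.004] -> [ 0.5882 -0.1493  0.098 ] -84.6
mm [ 35.4 -42.    1.2] rot [0.001 0.    0.004] -> [ 0.594  -0.1503  0.098 ] -84.6
```

Pushing with about 3 N, as expected.

Emit:
{"method": "move_arm", "body": {"series": [{"grip":0,"xyz":[5,-2,1],"angular":[0,0,0]},{"grip":0,"xyz":[10,-5,1],"angular":[0,0,0]},{"grip":0,"xyz":[15,-9,1],"angular":[0,0,0]},{"grip":0,"xyz":[20,-13,1],"angular":[0,0,0]},{"grip":0,"xyz":[25,-18,1],"angular":[0,0,0]},{"grip":0,"xyz":[29,-24,1],"angular":[0,0,0]},{"grip":0,"xyz":[32,-30,1],"angular":[0,0,0]},{"grip":0,"xyz":[34,-35,1],"angular":[0,0,0]},{"grip":0,"xyz":[34,-37,1],"angular":[0,0,0]},{"grip":0,"xyz":[34,-37,1],"angular":[0,0,0]}]}}

```text
time_s: 4.85
tcp_pos: [0.5898, -0.1491, 0.0986]
ee_rot: [[0.099, -0.995, 0.001], [-0.995, -0.099, -0.0], [0.001, -0.001, -1.0]]
wrist_force: [0.0, -0.0, -0.2]
gripper_width: 0.005
gripper_force: 0.1
```

Emit:
{"method": "move_arm", "body": {"series": [{"grip":0,"xyz":[0,-2,0],"angular":[0,0,0]},{"grip":0,"xyz":[0,-4,0],"angular":[0,0,0]},{"grip":0,"xyz":[0,-4,0],"angular":[0,0,0]}]}}

```text
time_s: 5.15
tcp_pos: [0.5933, -0.1485, 0.0986]
ee_rot: [[0.099, -0.995, 0.0], [-0.995, -0.099, -0.0], [0.0, -0.0, -1.0]]
wrist_force: [-2.1, -0.8, -0.4]
gripper_width: 0.006
gripper_force: 0.6
```

Emit:
{"method": "move_arm", "body": {"series": [{"grip":0,"xyz":[0,-2,0],"angular":[0,0,0]},{"grip":0,"xyz":[0,-4,0],"angular":[0,0,0]},{"grip":0,"xyz":[0,-4,0],"angular":[0,0,0]}]}}

```text
time_s: 5.45
tcp_pos: [0.5976, -0.148, 0.0986]
ee_rot: [[0.099, -0.995, 0.001], [-0.995, -0.099, -0.0], [0.0, -0.001, -1.0]]
wrist_force: [-0.4, -0.2, 0.2]
gripper_width: 0.006
gripper_force: 0.5
```

Emit:
{"method": "move_arm", "body": {"series": [{"grip":0,"xyz":[0,-2,0],"angular":[0,0,0]},{"grip":0,"xyz":[0,-4,0],"angular":[0,0,0]},{"grip":0,"xyz":[0,-4,0],"angular":[0,0,0]}]}}

```text
time_s: 5.75
tcp_pos: [0.5979, -0.148, 0.0985]
ee_rot: [[0.098, -0.995, -0.008], [-0.995, -0.098, -0.0], [-0.001, 0.008, -1.0]]
wrist_force: [-8.5, -1.5, 6.1]
gripper_width: 0.003
gripper_force: 4.4
```

```bash
python3 - <<'E'
from h import *
from station import r
rel([])
s=r.sense();c=r.capture("wrist");pickle.dump((s,c),open("w2.pkl","wb"))
cv2.imwrite("pics/w2.png",cv2.resize(c["img"][60:320,140:500,::-1],None,fx=2.2,fy=2.2))
E
```

```text
t 5.75 p [ 0.5979 -0.148   0.0985] yaw -84.4 j [  1.  29. -11.   0. -50.   5.] F [-8.5 -1.5  6.1] w 0.003
```

View pics/w2.png

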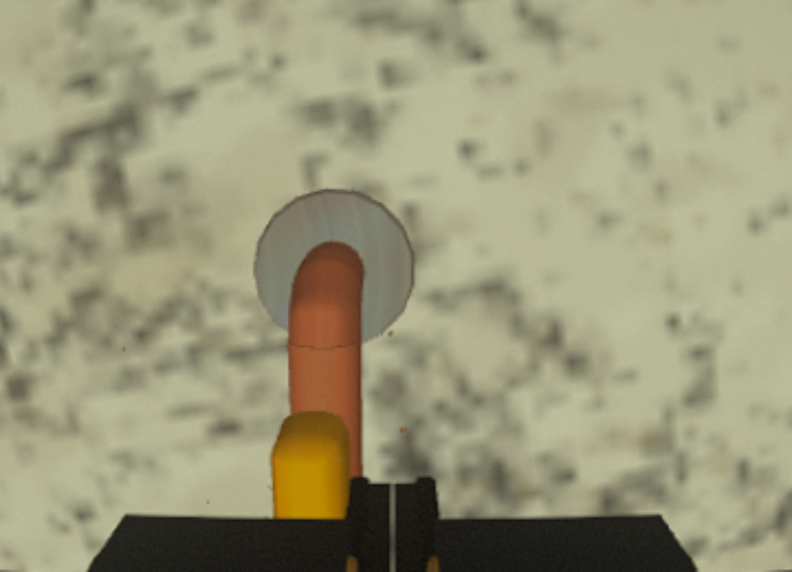

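The lever lies along the pipe and the force is rising against the stop, so the cock is open. Next I'll back off, rise, and go to the knob.

```bash
python3 - <<'E'
from h import *
rel([((.575,-.15,.0985),-84.6),((.575,-.15,.25),-84.6),((.507,.0276,.25),-174.6)])
E
```

```text
t 5.8 p [ 0.598  -0.148   0.0985] yaw -84.4 j [  1.  29. -11.  -0. -50.   5.] F [-8.7 -1.6  5.5] w 0.006
mm [-0.3 23.   0.2] rot [0.008 0.001 0.004] -> [ 0.575  -0.15    0.0985] -84.6
mm [  -0.4   24.2 -151.3] rot [0.008 0.001 0.004] -> [ 0.575 -0.15   0.25 ] -84.6
mm [-183.8   74.4 -150.8] rot [ 0.007 -0.006  1.575] -> [0.507  0.0276 0.25  ] -174.6
```

Emit:
{"method": "move_arm", "body": {"series": [{"grip":0,"xyz":[0,12,0],"angular":[0,0,0]},{"grip":0,"xyz":[0,24,0],"angular":[0,0,0]},{"grip":0,"xyz":[0,24,-40],"angular":[0,0,0]},{"grip":0,"xyz":[0,24,-85],"angular":[0,0,0]},{"grip":0.2,"xyz":[0,24,-130],"angular":[0,0,0.1]},{"grip":0.5,"xyz":[-30,32,-150],"angular":[0,0,0.25]},{"grip":0.8,"xyz":[-70,45,-150],"angular":[0,0,0.4]},{"grip":0.8,"xyz":[-110,55,-150],"angular":[0,0,0.55]},{"grip":0.8,"xyz":[-150,65,-150],"angular":[0,0,0.7]},{"grip":0.8,"xyz":[-184,74,-150],"angular":[0,0,0.85]}]}}

```text
time_s: 6.8
tcp_pos: [0.509, 0.0287, 0.2489]
ee_rot: [[-0.67, -0.743, 0.002], [-0.743, 0.67, 0.001], [-0.003, -0.001, -1.0]]
wrist_force: [0.4, -0.1, 0.1]
gripper_width: 0.467
gripper_force: 0.0
```

Emit:
{"method": "move_arm", "body": {"series": [{"grip":0.8,"xyz":[0,0,0],"angular":[0,0,0.15]},{"grip":0.8,"xyz":[0,0,0],"angular":[0,0,0.3]},{"grip":0.8,"xyz":[0,0,0],"angular":[0,0,0.45]},{"grip":0.8,"xyz":[0,0,0],"angular":[0,0,0.6]},{"grip":0.8,"xyz":[0,0,0],"angular":[0,0,0.725]},{"grip":0.8,"xyz":[0,0,0],"angular":[0,0,0.725]},{"grip":0.8,"xyz":[0,0,0],"angular":[0,0,0.725]}]}}

```text
time_s: 7.5
tcp_pos: [0.5097, 0.0271, 0.2487]
ee_rot: [[-0.993, -0.12, 0.001], [-0.12, 0.993, 0.001], [-0.001, 0.0, -1.0]]
wrist_force: [0.4, 0.8, -0.4]
gripper_width: 0.797
gripper_force: 0.0
```

```bash
python3 - <<'E'
from h import *
from station import r
rel([((.507,.0276,.25),-174.6)])
s=r.sense();c=r.capture("wrist");pickle.dump((s,c),open("w3.pkl","wb"))
cv2.imwrite("pics/w3.png",c["img"][:,:,::-1])
E
```

```text
t 7.5 p [0.5097 0.0271 0.2487] yaw -173.1 j [  21.   11.  -15.   -0.  -64. -104.] F [ 0.4  0.8 -0.4] w 0.797
mm [ 2.6  0.8 -1.3] rot [0.    0.001 0.026] -> [0.507  0.0276 0.25  ] -174.6
```

View pics/w3.png

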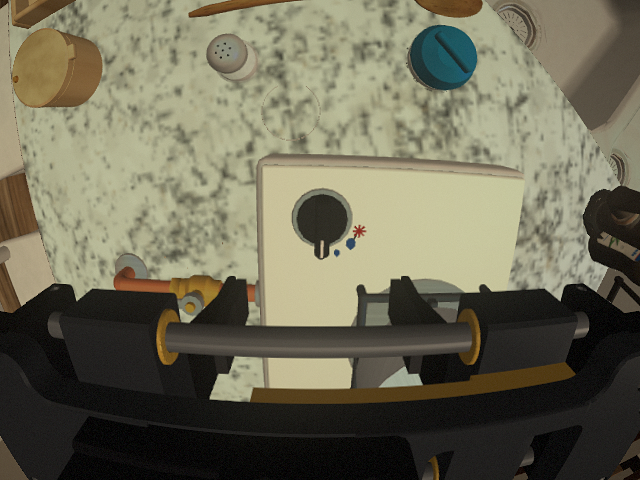

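The wrist view has the knob skirt centred at about (321,217) and the white pointer end at (321,257), still at off. The lever lies over the pipe.

```bash
python3 - <<'E'
from h import *
s,c=pickle.load(open("w3.pkl","rb"))
for n,uv,z in[("skirt ring",(322,217),.072),("skirt",(321,216),.082),("ptr end",(321,258),.10)]:print(n,wray(s,c,uv,z))
cv2.imwrite("pics/w3c.png",cv2.resize(c["img"][175:275,265:385,::-1],None,fx=6,fy=6,interpolation=cv2.INTER_CUBIC))
E
```

```text
skirt ring [0.50722617 0.03079819 0.072     ]
skirt [0.50398279 0.02944655 0.082     ]
ptr end [0.53478189 0.03308656 0.1       ]
```

View pics/w3c.png

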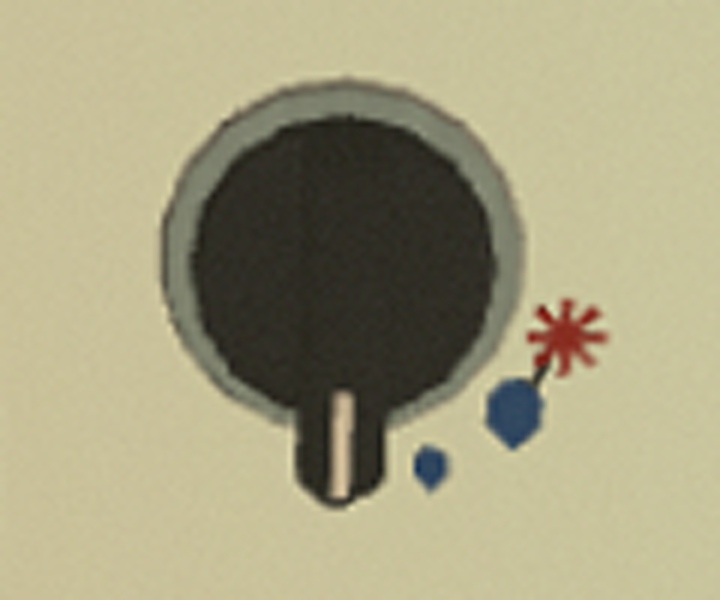

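```bash
python3 - <<'E'
from h import *
s,c=pickle.load(open("w3.pkl","rb"));print(wray(s,c,(321.2,259),.108))
rel([((.507,.0295,.111),-174.6)])
E
```

```text
[0.5326601  0.03292658 0.108     ]
t 7.55 p [0.5097 0.0271 0.2487] yaw -173.1 j [  21.   11.  -15.   -0.  -64. -104.] F [-0.  -1.1  0.6] w 0.8
mm [  2.5   2.6 137.7] rot [0.    0.001 0.026] -> [0.507  0.0295 0.111 ] -174.6
```

Emit:
{"method": "move_arm", "body": {"series": [{"grip":0.5,"xyz":[2,3,0],"angular":[0,0,0.026]},{"grip":0.5,"xyz":[2,3,30],"angular":[0,0,0.026]},{"grip":0.5,"xyz":[2,3,65],"angular":[0,0,0.026]},{"grip":0.5,"xyz":[2,3,95],"angular":[0,0,0.026]},{"grip":0.5,"xyz":[2,3,120],"angular":[0,0,0.026]},{"grip":0.5,"xyz":[2,3,132],"angular":[0,0,0.026]},{"grip":0.5,"xyz":[2,3,137],"angular":[0,0,0.026]},{"grip":0.5,"xyz":[2,3,137],"angular":[0,0,0.026]}]}}

```text
time_s: 8.35
tcp_pos: [0.5078, 0.0298, 0.1117]
ee_rot: [[-0.996, -0.092, 0.0], [-0.092, 0.996, -0.0], [-0.0, -0.0, -1.0]]
wrist_force: [0.1, 0.3, -0.5]
gripper_width: 0.502
gripper_force: 0.0
```

Emit:
{"method": "move_arm", "body": {"series": [{"grip":0.3,"xyz":[0,0,0],"angular":[0,0,0]},{"grip":0.2,"xyz":[0,0,0],"angular":[0,0,0]},{"grip":0.05,"xyz":[0,0,0],"angular":[0,0,0]},{"grip":0,"xyz":[0,0,0],"angular":[0,0,0]},{"grip":0,"xyz":[0,0,0],"angular":[0,0,0]}]}}

```text
time_s: 8.85
tcp_pos: [0.5076, 0.03, 0.1119]
ee_rot: [[-0.996, -0.091, 0.001], [-0.091, 0.996, 0.001], [-0.001, 0.001, -1.0]]
wrist_force: [-3.4, 8.6, 3.0]
gripper_width: 0.135
gripper_force: 30.0
```

```bash
python3 - <<'E'
from h import *
from station import r
rel([((.507,.0295,.111),-174.6)]);print(r.sense()["moment"],r.sense()["gripper_force"])
E
```

```text
t 8.85 p [0.5076 0.03   0.1119] yaw -174.8 j [  22.   19.  -26.   -0.  -45. -106.] F [-3.4  8.6  3. ] w 0.135
mm [ 0.7 -0.5  0.9] rot [ 0.001  0.001 -0.003] -> [0.507  0.0295 0.111 ] -174.6
[2.32038547 0.74402976 0.06358393] 30.04653536248952
```

Emit:
{"method": "move_arm", "body": {"series": [{"grip":0,"xyz":[0,2,0],"angular":[0,0,0]},{"grip":0,"xyz":[0,2,0],"angular":[0,0,0]},{"grip":0,"xyz":[0,2,0],"angular":[0,0,0]}]}}

```text
time_s: 9.15
tcp_pos: [0.5076, 0.0304, 0.1119]
ee_rot: [[-0.996, -0.092, 0.0], [-0.092, 0.996, -0.002], [0.0, -0.002, -1.0]]
wrist_force: [1.3, -7.3, 1.2]
gripper_width: 0.137
gripper_force: 30.0
```

Emit:
{"method": "move_arm", "body": {"series": [{"grip":0,"xyz":[0,-1,0],"angular":[0,0,-0.08]},{"grip":0,"xyz":[0,-1,0],"angular":[0,0,-0.16]},{"grip":0,"xyz":[0,-1,0],"angular":[0,0,-0.24]},{"grip":0,"xyz":[0,-1,0],"angular":[0,0,-0.32]},{"grip":0,"xyz":[0,-1,0],"angular":[0,0,-0.4]},{"grip":0,"xyz":[0,-1,0],"angular":[0,0,-0.48]},{"grip":0,"xyz":[0,-1,0],"angular":[0,0,-0.56]},{"grip":0,"xyz":[0,-1,0],"angular":[0,0,-0.64]},{"grip":0,"xyz":[0,-1,0],"angular":[0,0,-0.64]}]}}

```text
time_s: 10.05
tcp_pos: [0.5078, 0.0297, 0.1119]
ee_rot: [[-0.743, -0.669, 0.001], [-0.669, 0.743, -0.002], [0.001, -0.002, -1.0]]
wrist_force: [1.6, -5.0, 0.6]
gripper_width: 0.137
gripper_force: 30.0
```

```bash
python3 - <<'E'
from h import *
from station import r
rel([]);s=r.sense();print(s["moment"],s["gripper_force"],"F tool",np.array(s["ee_rot"]).T@s["wrist_force"])
E
```

```text
t 10.05 p [0.5078 0.0297 0.1119] yaw -138.0 j [ 22.  19. -26.   0. -45. -70.] F [ 1.6 -5.   0.6] w 0.137
[-1.56186735 -0.6372664   0.01315266] 29.999401210807264 F tool [ 2.10694035 -4.79559815 -0.565971  ]
```

Emit:
{"method": "move_arm", "body": {"series": [{"grip":0,"xyz":[0,-0.5,0],"angular":[0,0,-0.08]},{"grip":0,"xyz":[0,-0.5,0],"angular":[0,0,-0.16]},{"grip":0,"xyz":[0,-0.5,0],"angular":[0,0,-0.24]},{"grip":0,"xyz":[0,-0.5,0],"angular":[0,0,-0.32]},{"grip":0,"xyz":[0,-0.5,0],"angular":[0,0,-0.4]},{"grip":0,"xyz":[0,-0.5,0],"angular":[0,0,-0.48]},{"grip":0,"xyz":[0,-0.5,0],"angular":[0,0,-0.55]},{"grip":0,"xyz":[0,-0.5,0],"angular":[0,0,-0.62]},{"grip":0,"xyz":[0,-0.5,0],"angular":[0,0,-0.62]},{"grip":0,"xyz":[0,-0.5,0],"angular":[0,0,-0.62]}]}}

```text
time_s: 11.05
tcp_pos: [0.5084, 0.0294, 0.1119]
ee_rot: [[-0.218, -0.976, 0.001], [-0.976, 0.218, -0.002], [0.001, -0.001, -1.0]]
wrist_force: [2.4, -4.8, 1.1]
gripper_width: 0.135
gripper_force: 30.0
```

```bash
python3 - <<'E'
from h import *
from station import r
rel([]);s=r.sense();print(s["moment"],s["gripper_force"],"F tool",np.array(s["ee_rot"]).T@s["wrist_force"])
a=r.capture("top")["img"];b=r.capture("side")["img"]
f=lambda i:cv2.resize(i,None,fx=2,fy=2,interpolation=cv2.INTER_CUBIC)
cv2.imwrite("pics/end.png",np.vstack([f(a[130:280,150:400]),f(b[150:300,200:450])])[:,:,::-1])
E
```

```text
t 11.05 p [0.5084 0.0294 0.1119] yaw -102.6 j [ 22.  19. -26.   0. -45. -34.] F [ 2.4 -4.8  1.1] w 0.135
[-1.64933147 -0.85355886 -0.14049267] 30.000052540563047 F tool [ 4.16181856 -3.41163268 -1.06946247]
```

View pics/end.png

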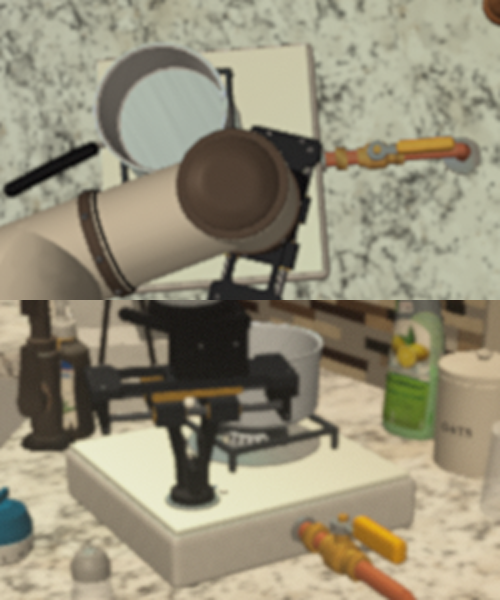

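The picture shows the lever lying along the pipe and the pan unmoved. The knob is gripped and turned 72° (1.26 rad), with the return spring felt at −0.14 N m.

Emit:
{"method": "move_arm", "body": {"series": [{"grip":0,"xyz":[0,0,0],"angular":[0,0,0]},{"grip":0,"xyz":[0,0,0],"angular":[0,0,0]},{"grip":0,"xyz":[0,0,0],"angular":[0,0,0]}]}}

```text
time_s: 11.45
tcp_pos: [0.5084, 0.0294, 0.1119]
ee_rot: [[-0.218, -0.976, 0.001], [-0.976, 0.218, -0.002], [0.001, -0.001, -1.0]]
wrist_force: [2.7, -5.3, 0.5]
gripper_width: 0.137
gripper_force: 30.0
```

```bash
python3 - <<'E'
from h import *
from station import r
rel([]);s=r.sense();print(s["moment"],s["gripper_force"]);print(r.finish_job())
E
```

```text
t 11.45 p [0.5084 0.0294 0.1119] yaw -102.6 j [ 22.  19. -26.   0. -45. -34.] F [ 2.7 -5.3  0.5] w 0.137
[-1.72008799 -0.83007548 -0.20787036] 30.000223740935326
the job is handed in; nothing more can be done
None
```

I opened the gas cock to its stop, then turned the burner knob about 1.26 rad to the spark sign and handed the job in at 11.5 s with the fingers still holding it; the pan looked unmoved, the arm passed clear of the things round the hob, and no verdict came back.

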